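Reset the order board and match the tablet

ROBOT

A 7-joint arm with a two-finger parallel gripper is mounted at the origin on the work surface. World frame = base frame: x ahead of the robot, y to its left, z up, the work surface at z = 0. Lengths are in m, angles in rad, forces in N, time in s.
With the tool pointing down it reaches from about 0.425 to 0.925 m from the base axis. Payload 6.8 kg.
Tool frame: the origin (TCP) lies midway between the tips of the shut fingers; the grasp point (between the pads) lies 19 mm behind it; z points along the fingers, y is the line along which they close (so a half turn about z gives the same grasp; the last joint's range is limited). The gripper opens to 85 mm and grips with 20 to 120 N. Pads are 22 mm wide; open, the fingers measure 114 mm over their backs; the gripper's body (76 mm by 85 mm) begins 54 mm behind the grasp point. The pads swing forward as they close: fully open they stand 13 mm farther back than shut.
Start: joints at [-1.291, 0.477, 0.022, 1.555, -0.011, 1.109, -0.083], TCP at [0.255, 0.625, 0.199] pointing down, gripper open.
Joint ranges: [-2.96, 2.96], [-0.34, 2.1], [-1.41, 1.46], [0.24, 2.44], [-1.37, 4.51], [0.17, 1.92], [-2.96, 2.96]. Speed limits (rad/s): [2.39, 2.39, 3.14, 3.14, 3.14, 3.14, 3.14].

INTERFACE

Orientations are given as a rotation vector (axis times angle).
In Python, from bench import r gives the robot as it stands. The module is installed in compiled form; this text tells all that it offers.
- The arm moves only by the tool apply_moves, never from a script. Its argument "rows" is a list of rows, each a list of 6 numbers: the shift along the tool's x, y, z scaled (see below), then the turn, a rotation vector about the tool's x, y, z scaled (see below). A call has 1 to 5 rows; each row is the pose to reach, as a shift and turn from the pose commanded when the call began, along the tool's axes at that moment; what a row does not reach only later rows make up. The controller multiplies each number of a shift by 0.25 m and each number of a turn by 90 degrees. A row lasts 1/8 s, in which the tool goes at most 62.5 mm and 10.7 degrees, less where a joint would pass 70% of its speed; a pose out of reach is approached as far as the arm can. A call with a number of a shift or a turn outside -1 to 1 is refused whole. A call with a gripper value outside its range is refused whole. "claw" is the opening, from 0 (shut) to 1 (fully open), set as the call begins (left out, the last holds). The fingers move at their own pace and stop on an object; "newtons" is the grip in N (left out, the last holds). Time passes only in rows, so rows that repeat a pose let the fingers close. It gives the time, the measured TCP pose, the force, the opening and the grip force at its end, in the units of the state.
- r.get_obs(): the state, without advancing time (a new reading comes with each control period).
- r.grab_frame(name): name is "scene" or "top" or "wrist"; returns a dict with "pixels" (420x560x3 uint8, red, green, blue), "intrinsics" (3x3 intrinsics, pixels), "eye" and "attitude" of the camera in the world. Camera axes: x right, y up, looking along -z (the intrinsics and any distortion apply to the point x, -y, -z); pixel columns grow to the right and rows downward; lengths in m; the calibration is good to about 2 mm. A picture is of the moment at which its call begins. There is no depth.
- r.hand_in(): hands the job in; it is judged then, once.
Trained networks look in a picture, given as the dict that the camera call returned (one of the last four; its "shot" number tells which), for a name from the list of things; names that differ only in an ending like _2 or _b are one class to them, and where a whole thing is asked for, a point or a joint stands for the part that bears it (a point fixed in the world has none). Each returns a list of dicts, best first, with "conf" (0 to 1); they miss things now and then, are a little off and sometimes report something else, mostly with a low value. They report only what shows in the picture. A call takes as long as a camera call.
- r.search_frame(picture, thing): "rect" ([left, top, width, height] in pixels, round what is visible of it).
- r.outline_of(picture, thing): "pixels" (420x560 bool, what is visible of it) and "rect" ([left, top, width, height] in pixels, round what is visible of it).
- r.landmark_of(picture, thing): "point" ([column, row] in pixels: a listed point, or the origin of a listed thing).
The state is a dict: "clock": time; "joints": joint angles; "qvel": joint speeds; "tau": joint torques, N m; "tcp_pos": TCP position; "orientation": TCP orientation; "contact_force": force on the tool from outside, world axes, zero at the start; "moment": the same for the moment, N m; "grip_width": finger opening in m; "gripper_force": force on a finger pad.
Only numpy, scipy, OpenCV 4.12 (cv2) and the standard library are available. Lean on these libraries where they do the work, as an engineer would, in place of code of your own. Each camera call takes 0.05 s, during which the arm holds its last target. There are 200 camera calls.

TASK

The order board is propped too steep: lift it past its top notch so that its pawl is thrown out, ease it right down onto its rest without letting it fall, then raise it again and leave it propped in the second notch from the bottom. Tip the stock tablet on the bench back to the same slope as the propped board, so that it stays there on its stiff hinge. Leave everything else on the bench standing where it is, and let go of everything at the end.

Things in the scene. Friction and masses are not known exactly. Their poses are not given: they have to be found in the camera images.
- stand: The order-board stand, fixed: a dark steel base plate 210 x 320 x 10 mm with a plywood board hinged on it. Origin: under the board's middle, on the bench (plate centre at y = 20 mm); x points from the hinge (near the robot) to the free-edge side, y along the hinge, z up. At x = 54 to 66 mm a rest block 220 mm wide stands up to z = 94 mm under the board. Behind the board stand only spray bottle and pads.
- stand_hinge (a point): Middle of the board's hinge line, at x = -90 mm, z = 35 mm in the stand's frame. The steel quadrant with five ratchet teeth stands at the board's +y end, y = 125 to 180 mm and up to 205 mm high, with the brass pawl riding on it: keep clear of them. The hinge itself has next to no friction.
- board_rail (a point): Middle of the round rail on the board's free edge: diameter 16 mm, 240 mm long, axis 190 mm from the hinge line. The board (plywood, 240 mm wide, 10 mm thick, 0.8 kg) has the order sheet on its robot side. Pushing the rail from behind (+x side) towards the hinge steepens the board, with about 3 to 10 N; a finger kept behind the rail also carries the board on its way down.
- board (a joint): Slope of the board above horizontal, rad: 0.40 on its rest, 1.46 at most. The pawl clicks in as it rises; let back, it rests at 0.70, 0.83, 0.96, 1.09 or 1.22 (notches 1 to 5; each engages as that slope is passed). Raised beyond 1.40 the pawl is thrown out and stays out: the board then goes freely down (let go, it falls fast). At 0.41 its own weight has pushed the pawl in and it ratchets again.
- tablet_foot: The stock tablet's aluminium foot, fixed to the bench, 150 x 170 x 12 mm. Origin: centre of its underside; x points away from the person's (robot's) side, y along the tablet's hinge, z up. The hinge line lies at x = -50 mm, z = 23 mm in this frame.
- tablet_hinge (a point): Middle of the tablet's hinge line.
- tablet_edge (a point): Middle of the tablet's upper edge, in its mid-plane, 177 mm from the hinge line. The tablet is a black slab, 165 mm from lower (12 mm from the hinge) to upper edge, 240 mm wide along y, 10 mm thick, screen towards the robot.
- tablet (a joint): Slope of the tablet above horizontal, rad (1.57 is upright, less leans away from the robot), range 0.15 to 1.75. The stiff friction hinge holds it wherever it is left; pushing near its upper edge takes about 3 to 6 N.
- spray_bottle_mid (a point): White spray bottle with grey trigger head standing behind one half of the board, 68 mm diameter, 236 mm high; this point is 110 mm above its foot, on its axis. It is light and must not be shifted.
- pads_mid (a point): Grey stack of scouring pads behind the other half of the board, 70 x 100 x 45 mm high; centre of the stack.
- jar_mid (a point): White jar with steel lid in front of the tablet, 72 mm diameter, 110 mm high; its centre.
- tape_roll_mid (a point): Cardboard tape roll lying flat behind the tablet, 100 mm diameter, 48 mm high; its centre.
- scrub_brush_mid (a point): Grey scrubbing brush block lying bristles down in front of the stand (robot side), 56 x 140 x 44 mm high; its centre.

How it is judged:
On the way, in this order (a step that is already met when the one before it is completed fails the run):
1. the board is lifted past its top notch (beyond 1.40 rad), which throws the pawl out (value of joint board above 1.4 rad), for 0.05 s.
2. the board is right down on its rest (below 0.43 rad), which pushes the pawl in again (value of joint board below 0.43 rad), for 0.1 s.
At the end, for the whole second after the job is handed in: The board hangs in its second notch from the bottom (0.79 to 0.87 rad), the tablet stands at the same slope to within 5 degrees (0.74 to 0.92 rad), both at rest (value of joint board between 0.79 and 0.87 rad and velocity of joint board between -0.05 and 0.05 rad/s and value of joint tablet between 0.74 and 0.92 rad and velocity of joint tablet between -0.03 and 0.03 rad/s); the robot touches nothing.
It fails at once if the board is let fall (faster than 4.2 rad/s downwards) (velocity of joint board below -4.2 rad/s).
It fails at once if a bystander on the bench is shifted or tipped by more than 25 mm (distance of any of spray_bottle_mid, pads_mid, jar_mid, tape_roll_mid, scrub_brush_mid from where it was at the start of the episode above 0.025 m).
It also fails if it takes over 59 s, if anything falls off the work surface, if the arm or the gripper's body presses on something with over 40 N, if the wrist force passes 120 N, or if a joint passes its speed limit or range.

## Working session

There is one attempt and no reset: what is moved stays moved. The work goes in short steps, Python scripts to look and compute and a tool call to move; the robot and the scene stay as the last step left them, time stands still between calls to the robot, and variables do not carry over. Pictures are saved under pics/ and viewed, at most 10 in all, crops included, and the job is handed in when it is done.

Besides the shell and the picture viewer there is one more tool, called after "Call:" in YAML: its name, and indented under it one key for each argument. apply_moves: Moves the arm, as the interface text tells. Its arguments: {"type":"object","properties":{"rows":{"type":"array","items":{"type":"array","items":{"type":"number"}}},"claw":{"type":"number"},"newtons":{"type":"number"}},"required":["rows"]}

```bash
mkdir -p pics; cat > h.py <<'E'
import numpy as np, cv2
from bench import r
from scipy.spatial.transform import Rotation as R
def ray(f,p):
    K=np.array(f["intrinsics"]);d=np.linalg.inv(K)@[p[0],p[1],1]
    A=np.array(f["attitude"]); A=A if A.shape==(3,3) else (R.from_rotvec(A).as_matrix() if A.size==3 else R.from_quat(A).as_matrix())
    d=A@np.array([d[0],-d[1],-d[2]]); return np.array(f["eye"]),d/np.linalg.norm(d)
def tri(rs):
    M=np.zeros((3,3));b=np.zeros(3)
    for o,d in rs:
        P=np.eye(3)-np.outer(d,d);M+=P;b+=P@o
    x=np.linalg.solve(M,b); return x,max(np.linalg.norm((np.eye(3)-np.outer(d,d))@(x-o)) for o,d in rs)
def onz(f,p,z):
    o,d=ray(f,p);return o+d*(z-o[2])/d[2]
def save(f,n): cv2.imwrite("pics/"+n,cv2.cvtColor(f["pixels"],cv2.COLOR_RGB2BGR))
E
python3 - <<'E'
from h import *
F={n:r.grab_frame(n) for n in("scene","top")}
for n,f in F.items(): save(f,n+".png"); print(n,f["eye"],f["attitude"],[k for k in f])
for t in "stand stand_hinge board_rail tablet_foot tablet_hinge tablet_edge spray_bottle_mid pads_mid jar_mid tape_roll_mid scrub_brush_mid".split():
    rs=[]
    for n,f in F.items():
        L=r.landmark_of(f,t)
        if L: print(t,n,np.round(L[0]["point"],1),round(L[0]["conf"],2)); rs.append(ray(f,L[0]["point"]))
    if len(rs)==2: x,e=tri(rs); print("   ",x.round(3),round(e,4))
print(r.get_obs())
im=np.hstack([cv2.imread("pics/scene.png"),cv2.imread("pics/top.png")]);cv2.imwrite("pics/both.png",im)
E
```

```text
scene [ 1.11006251 -0.67086642  0.93133483] [0.78541571 0.30106307 0.64078867] ['pixels', 'intrinsics', 'eye', 'attitude', 'shot']
top [ 0.44567459 -0.0025248   1.326377  ] [ 0.05925228 -0.05288111 -1.57413689] ['pixels', 'intrinsics', 'eye', 'attitude', 'shot']
stand scene [203.9 304. ] 0.79
stand top [373.6 221.4] 0.73
    [ 0.519 -0.236  0.003] 0.0009
stand_hinge scene [178.9 272.5] 0.88
stand_hinge top [371.7 255. ] 0.58
    [ 0.437 -0.225  0.036] 0.0001
board_rail scene [191.9 239.4] 0.94
board_rail top [392.6 214.4] 0.87
    [ 0.523 -0.239  0.206] 0.0013
tablet_foot scene [317.9 199.2] 0.94
tablet_foot top [195.2 225.9] 0.97
    [ 0.507  0.197 -0.006] 0.0039
tablet_hinge scene [304.4 181.4] 0.87
tablet_hinge top [193.4 249.2] 0.73
    [0.454 0.2   0.024] 0.0013
tablet_edge scene [327.7 137.7] 0.63
tablet_edge top [184.3 217.1] 0.56
    [0.521 0.195 0.195] 0.0033
spray_bottle_mid scene [286.3 300.6] 0.66
spray_bottle_mid top [359.2 138.6] 0.8
    [ 0.703 -0.186  0.112] 0.0034
pads_mid top [423.7 156.9] 0.79
jar_mid scene [275.  163.1] 0.67
tape_roll_mid scene [388.3 213.1] 0.6
t
[... 179 characters left out ...]

{'clock': 1.2, 'joints': array([-1.29110966,  0.47698022,  0.02239871,  1.55536267, -0.01150707,
        1.10928318, -0.08306836]), 'qvel': array([ 0.00046151,  0.00104038, -0.00016645,  0.00188644,  0.00134791,
        0.00095138,  0.00074929]), 'tau': array([ 2.64563996e-04, -5.96330595e+01,  1.60672411e+00, -2.81542343e+01,
        1.25636172e-02,  1.71685257e-03, -5.32064973e-05]), 'tcp_pos': array([0.25525   , 0.62492745, 0.19873695]), 'orientation': array([-6.05308597e-01, -3.08271638e+00, -1.52265714e-04]), 'contact_force': array([ 0.66874379,  0.30759121, -1.13583546]), 'moment': array([-0.01802267,  0.05120739,  0.03699883]), 'gripper_force': 0.0, 'grip_width': 0.08544021761258357}
```

View pics/scene.png

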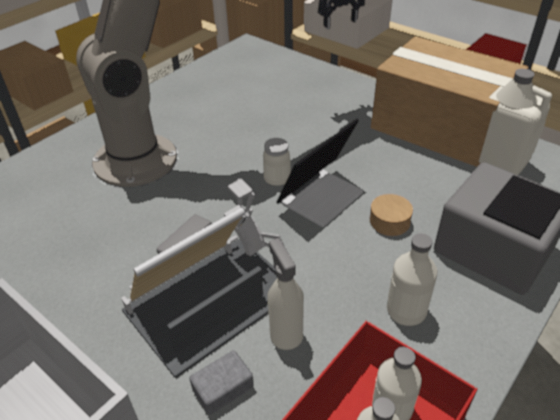

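View pics/top.png

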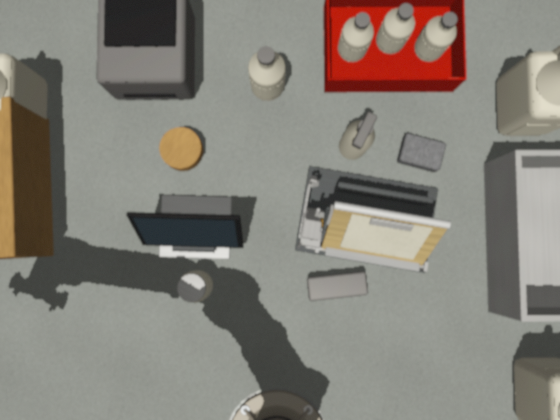

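The scene view shows the board stand at about (195,270), the bottle at (286,305), the pads at (221,380), the tablet at (320,165), the jar at (277,160) and the tape at (391,213). The top view agrees: board at (385,235), tablet at (188,230), bottle at (357,138). From the landmarks, the board is at about 1.09 and the tablet at about 1.20. I'll do the tablet first, pushing with shut fingers.

```bash
cat >> h.py <<'E'
def rows(*W):
    "W: (x,y,z,yaw of tool x in deg) -> rows in move units"
    o=r.get_obs();p=np.array(o["tcp_pos"]);A=R.from_rotvec(o["orientation"])
    for x,y,z,a in W:
        c,s=np.cos(np.radians(a)),np.sin(np.radians(a))
        T=R.from_matrix(np.array([[c,s,0],[s,-c,0],[0,0,-1]]))
        print(np.r_[A.inv().apply(np.array([x,y,z])-p)/.25,(A.inv()*T).as_rotvec()/(np.pi/2)].round(3).tolist())
E
python3 -c "
from h import *
rows((.33,.45,.25,168),(.40,.30,.25,177),(.47,.2,.25,177))"
```

```text
[-0.541, -0.535, -0.205, 0.0, -0.0, -0.114]
[-1.027, -0.984, -0.205, 0.0, -0.0, -0.214]
[-1.438, -1.249, -0.205, 0.0, -0.0, -0.214]
```

Call:
apply_moves:
  rows:
    - [-0.2,-0.2,-0.205,0,0,-0.1]
    - [-0.4,-0.4,-0.205,0,0,-0.214]
    - [-0.6,-0.6,-0.205,0,0,-0.214]
    - [-0.8,-0.78,-0.205,0,0,-0.214]
    - [-0.98,-0.94,-0.205,0,0,-0.214]
  claw: 0

```text
clock: 1.82
tcp_pos: [0.3768, 0.3488, 0.2501]
orientation: [0.081, 3.14, 0.001]
contact_force: [1.0, -0.4, -0.1]
grip_width: -0.0
gripper_force: 0.0
```

```bash
python3 -c "
from h import *
print(r.get_obs())
rows((.465,.2,.25,177),(.47,.2,.17,177))"
```

```text
{'clock': 1.825, 'joints': array([-0.91484817,  0.15946801,  0.05253552,  1.87806231, -0.00939605,
        1.10318144,  0.66033874]), 'qvel': array([ 0.60321272, -0.30995311,  0.28972064,  0.37931375, -0.04169447,
       -0.07159021,  0.8926521 ]), 'tau': array([ -5.08860067, -37.90345788,  -1.15333948, -27.95681119,
        -0.10076482,   0.30447858,  -1.24158863]), 'tcp_pos': array([0.37675615, 0.34875106, 0.25012233]), 'orientation': array([8.11928625e-02, 3.13987786e+00, 1.40762205e-03]), 'contact_force': array([ 0.97622571, -0.38781403, -0.12364917]), 'moment': array([-0.04126026, -0.07629619, -0.03035224]), 'gripper_force': 0.0, 'grip_width': -1.9126491816092043e-05}
[-0.383, -0.576, 0.0, 0.001, 0.0, 0.0]
[-0.403, -0.575, 0.32, 0.001, 0.0, 0.0]
```

Call:
apply_moves:
  rows:
    - [-0.15,-0.24,0,0,0,0]
    - [-0.3,-0.46,0,0,0,0]
    - [-0.35,-0.56,0,0,0,0]
    - [-0.35,-0.56,0.2,0,0,0]
    - [-0.35,-0.56,0.2,0,0,0]

```text
clock: 2.45
tcp_pos: [0.4539, 0.2047, 0.1972]
orientation: [-0.082, -3.135, 0.006]
contact_force: [-0.3, -0.6, 0.4]
grip_width: -0.0
gripper_force: 0.0
```

```bash
python3 -c "
from h import *
w=r.grab_frame('wrist'); F=[r.grab_frame('scene'),r.grab_frame('top'),w]
for t in 'tablet_hinge','tablet_edge':
  rs=[]
  for f in F:
    L=r.landmark_of(f,t)
    if L: print(t,L[0]['point'],L[0]['conf']);rs.append(ray(f,L[0]['point']))
  if len(rs)>1:print(tri(rs),tri(rs[:2]))
print(r.get_obs()['tcp_pos'])
rows((.475,.199,.17,177),(.495,.199,.167,177),(.52,.198,.158,177),(.543,.197,.142,177))"
```

```text
tablet_hinge [304.9, 177.8] 0.67
tablet_hinge [191.0, 249.6] 0.86
tablet_hinge [277.8, 190.5] 0.78
(array([0.45493788, 0.19927647, 0.03907699]), np.float64(0.004605543672934683)) (array([0.45239913, 0.20419719, 0.03286953]), np.float64(0.0009498160727314128))
tablet_edge [327.5, 138.4] 0.94
tablet_edge [185.9, 214.9] 0.65
(array([0.52497197, 0.19015559, 0.1968    ]), np.float64(0.0023295343223031103)) (array([0.52497197, 0.19015559, 0.1968    ]), np.float64(0.0023295343223031103))
[0.45642874 0.20675593 0.20041245]
[-0.076, -0.027, 0.122, 0.001, 0.001, 0.001]
[-0.156, -0.023, 0.134, 0.001, 0.001, 0.001]
[-0.256, -0.022, 0.17, 0.001, 0.001, 0.001]
[-0.348, -0.021, 0.234, 0.001, 0.001, 0.001]
```

Call:
apply_moves:
  rows:
    - [-0.076,-0.027,0.122,0,0,0]
    - [-0.156,-0.023,0.134,0,0,0]
    - [-0.22,-0.022,0.155,0,0,0]
    - [-0.28,-0.022,0.185,0,0,0]
    - [-0.335,-0.021,0.225,0,0,0]

```text
clock: 3.52
tcp_pos: [0.5445, 0.1975, 0.1462]
orientation: [0.082, 3.133, 0.005]
contact_force: [5.0, -1.7, 15.5]
grip_width: 0.0003
gripper_force: 7.7
```

```bash
python3 -c "
from h import *
F=[r.grab_frame('scene'),r.grab_frame('top')]
save(F[0],'s2.png')
for t in 'tablet_hinge','tablet_edge':
  rs=[]
  for f in F:
    L=r.landmark_of(f,t)
    if L: print(t,L[0]['point'],L[0]['conf']);rs.append(ray(f,L[0]['point']))
  if len(rs)>1:print(tri(rs),tri(rs[:2]))
o=r.get_obs();print(o['tcp_pos'],o['contact_force'])"
```

```text
tablet_hinge [303.5, 179.7] 0.66
tablet_hinge [195.4, 249.9] 0.92
(array([0.45287264, 0.19491005, 0.0324663 ]), np.float64(0.0026047707292745797)) (array([0.45287264, 0.19491005, 0.0324663 ]), np.float64(0.0026047707292745797))
tablet_edge [334.1, 147.0] 0.79
tablet_edge [184.9, 205.0] 0.57
(array([0.54528742, 0.19364428, 0.17979759]), np.float64(0.00016953705381510798)) (array([0.54528742, 0.19364428, 0.17979759]), np.float64(0.00016953705381510798))
[0.54375629 0.19743503 0.14558794] [ 3.70559979 -0.65726563  6.35110282]
```

View pics/s2.png

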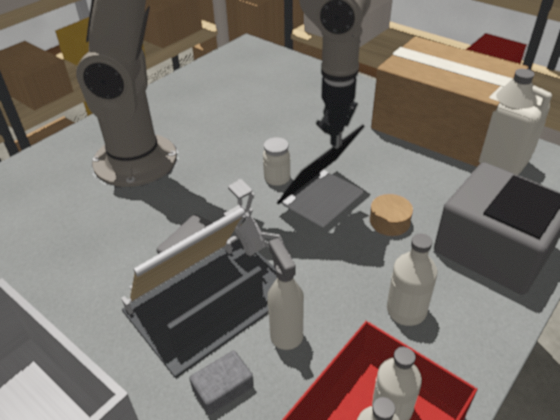

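The scene view shows the gripper at the tablet top (338,140), with the slab running from (280,197) to (363,128). I'll back off and measure the slope by fitting its silhouette.

Call:
apply_moves:
  rows:
    - [0.1,0,-0.1,0,0,0]
    - [0.24,0,-0.3,0,0,0]
    - [0.24,-0.2,-0.5,0,0,0]
    - [0.24,-0.4,-0.5,0,0,0]
    - [0.24,-0.6,-0.5,0,0,0]

```text
clock: 4.45
tcp_pos: [0.4728, 0.0485, 0.27]
orientation: [0.081, 3.137, 0.002]
contact_force: [1.0, -0.2, -0.3]
grip_width: -0.0002
gripper_force: 0.0
```

```bash
cat > fit.py <<'E'
from h import *
from scipy.optimize import minimize
def proj(f,P):
    A=np.array(f["attitude"]);A=A if A.shape==(3,3) else R.from_rotvec(A).as_matrix()
    c=(P-f["eye"])@A; c=c*[1,-1,-1]; q=c@np.array(f["intrinsics"]).T; return q[:,:2]/q[:,2:]
def slab(v):
    x,y,yaw,s=v;u=np.array([np.cos(s)*np.cos(yaw),np.cos(s)*np.sin(yaw),np.sin(s)])
    h=np.array([-np.sin(yaw),np.cos(yaw),0]);n=np.cross(u,h)
    return np.array([[x,y,.023]+a*u+b*h+c*n for a in(.012,.177) for b in(-.12,.12) for c in(-.005,.005)])
F=[r.grab_frame('scene'),r.grab_frame('top')];M=[]
for f in F:
    L=r.outline_of(f,'tablet');print(L[0]['conf'],L[0]['rect'],L[0]['pixels'].sum());M.append(L[0]['pixels'])
def loss(v):
    e=0
    for f,m in zip(F,M):
        hull=cv2.convexHull(proj(f,slab(v)).astype(np.float32));g=np.zeros((420*2,560*2),np.uint8)
        cv2.fillConvexPoly(g,np.round((hull+.5)*32).astype(np.int32),1,shift=4);g=cv2.resize(g*255,(560,420),interpolation=cv2.INTER_AREA)/255
        e+=np.abs(g-m).sum()/m.sum()
    return e
best=min((minimize(loss,[.453,.197,-.04,s],method='Nelder-Mead',options=dict(initial_simplex=[[.453,.197,-.04,s],[.463,.197,-.04,s],[.453,.207,-.04,s],[.453,.197,.02,s],[.453,.197,-.04,s+.08]])) for s in(.8,.92,1.05)),key=lambda q:q.fun)
print(best.x.round(3),best.fun)
print([round(loss(np.r_[best.x[:3],s]),3) for s in (.75,.83,.9,1,1.1)])
d=F[0]['pixels'].copy();d[M[0]]=d[M[0]]//2+[120,0,0]
for q in proj(F[0],slab(best.x)): cv2.circle(d,tuple(int(a) for a in q),1,(0,255,0),-1)
cv2.imwrite('pics/fit.png',cv2.resize(d[80:240,240:420,::-1],None,fx=3.5,fy=3.5))
E
python3 fit.py
```

```text
0.76 [278.2, 128.0, 87.9, 76.7] 975
0.84 [130.5, 200.2, 74.6, 46.7] 2868
[ 0.457  0.204 -0.024  1.034] 0.8551245742798783
[np.float64(3.491), np.float64(2.846), np.float64(2.21), np.float64(1.181), np.float64(1.452)]
```

View pics/fit.png

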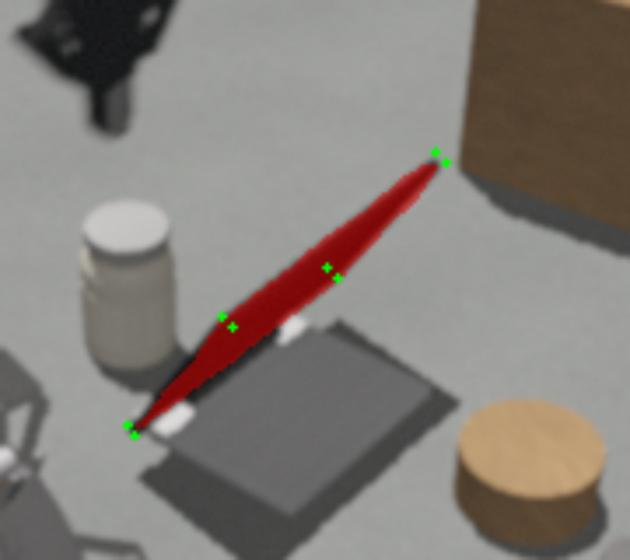

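Call:
apply_moves:
  rows:
    - [0.05,-0.2,-0.25,0,0,0.06]
    - [0.1,-0.4,-0.3,0,0,0.06]
    - [0.1,-0.6,-0.3,0,0,0.06]
    - [0.1,-0.7,-0.3,0,0,0.06]
    - [0.1,-0.7,-0.3,0,0,0.06]

```text
clock: 5.28
tcp_pos: [0.4384, -0.124, 0.3437]
orientation: [0.232, 3.132, -0.0]
contact_force: [0.3, 0.7, 0.6]
grip_width: -0.0
gripper_force: 0.0
```

```bash
cat >> fit.py <<'E'
save(F[1],'top3.png')
for i in(0,1):
    Fs,Ms=F,M; F,M=[Fs[i]],[Ms[i]]
    b=min((minimize(lambda v:loss([.455,v[0],v[1],v[2]]),[.2,-.03,s],method='Nelder-Mead',options=dict(initial_simplex=[[.2,-.03,s],[.21,-.03,s],[.2,.03,s],[.2,-.03,s+.08]])) for s in(.8,.92,1.05)),key=lambda q:q.fun);print(i,b.x.round(3),b.fun)
    F,M=Fs,Ms
d=F[1]['pixels'].copy();d[M[1]]=d[M[1]]//2+[120,0,0]
for q in proj(F[1],slab(best.x)): cv2.circle(d,tuple(int(a) for a in q),1,(0,255,0),-1)
cv2.imwrite('pics/fit3.png',cv2.resize(d[160:330,100:480,::-1],None,fx=2.1,fy=2.1))
E
python3 fit.py
```

```text
0.79 [276.4, 128.6, 88.8, 76.9] 1122
0.59 [126.8, 200.4, 117.9, 46.5] 4460
[ 0.458  0.2   -0.03   1.046] 0.16140848489863957
[np.float64(2.491), np.float64(1.95), np.float64(1.433), np.float64(0.552), np.float64(0.652)]
0 [ 0.204 -0.031  1.037] 0.09630561672084165
1 [ 0.199 -0.044  1.031] 0.08978106040622527
```

View pics/fit3.png

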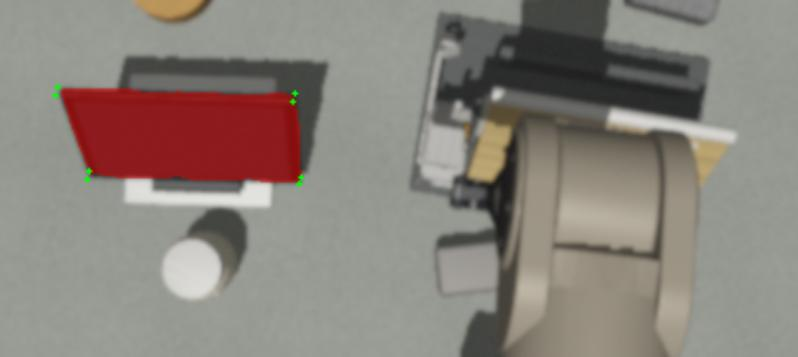

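The overlay fits well: the tablet is at about 1.04, with its hinge at (0.457, 0.200). That disagrees with the TCP reading, so I'll check the TCP against the cameras.

```bash
cat > p.py <<'E'
from h import *
def proj(f,P):
    A=np.array(f["attitude"]);A=A if A.shape==(3,3) else R.from_rotvec(A).as_matrix()
    c=(np.atleast_2d(P)-f["eye"])@A; c=c*[1,-1,-1]; q=c@np.array(f["intrinsics"]).T; return q[:,:2]/q[:,2:]
E
python3 - <<'E'
from p import *
f=r.grab_frame('scene');o=r.get_obs()
print(o['tcp_pos'],proj(f,o['tcp_pos']),proj(f,[.4728,.0485,.27]),proj(f,[.5438,.1974,.1456]))
d=f['pixels'].copy();u,v=proj(f,o['tcp_pos'])[0]
A=R.from_rotvec(o['orientation']).as_matrix()
for k in (0,.02,.04,.06): 
    q=proj(f,o['tcp_pos']-k*A[:,2])[0]; cv2.circle(d,(int(q[0]),int(q[1])),1,(255,0,0),-1)
u,v=int(u),int(v);a=cv2.resize(d[v-80:v+60,u-80:u+80,::-1],None,fx=3,fy=3)
s=cv2.imread('pics/s2.png');q=proj(f,[.5438,.1974,.1456])[0];cv2.circle(s,(int(q[0]),int(q[1])),1,(0,0,255),-1);u,v=int(q[0]),int(q[1])
cv2.imwrite('pics/tcp.png',cv2.resize(np.hstack([a,cv2.resize(s[v-80:v+60,u-80:u+80],None,fx=3,fy=3)]),(800,350)))
E
```

```text
[ 0.43829642 -0.12170195  0.34323408] [[195.96958424 134.14603455]] [[269.05133341 132.05220909]] [[333.86032178 157.69324135]]
```

View pics/tcp.png

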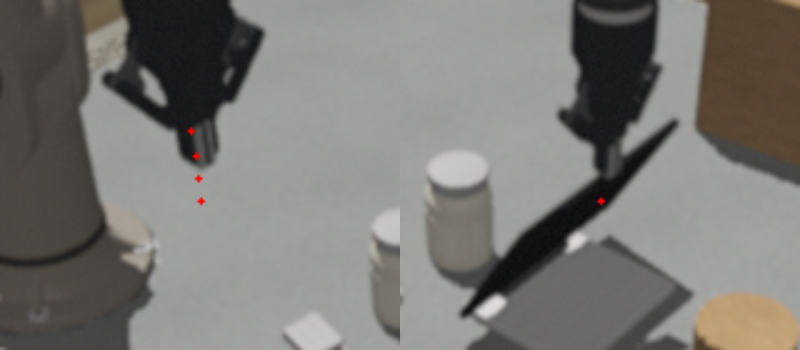

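In the left crop the real fingertip (205,163) sits about 32 mm above the reported TCP dot (201,201), so I'll treat the tip as TCP z + 0.032. The right crop shows the fingers pressing on the tablet's top edge, which agrees. Board next, from behind the rail.

```bash
cat >> p.py <<'E'
O=np.array([.524,-.238]);a=np.radians(-8.5);ux=np.array([np.cos(a),np.sin(a)]);uy=np.array([-np.sin(a),np.cos(a)])
def S(x,y,z): q=O+x*ux+y*uy; return (*q,z-.032,171.5)
def inv(p): d=np.array(p[:2])-O; return np.r_[d@ux,d@uy,p[2]+.032].round(4)
E
python3 - <<'E'
from p import *
f=r.grab_frame('top')
for t,z in(('pads_mid',.022),('spray_bottle_mid',.11)):
    L=r.landmark_of(f,t); print(t,inv(onz(f,L[0]['point'],z)) if L else None)
rows(S(.05,-.05,.33),S(.045,-.05,.20),S(.04,-.05,.175))
E
```

```text
pads_mid [ 0.1675 -0.0851  0.054 ]
spray_bottle_mid [0.1687 0.0781 0.142 ]
[-0.606, -0.608, 0.181, -0.0, -0.0, 0.003]
[-0.586, -0.608, 0.701, -0.0, -0.0, 0.003]
[-0.566, -0.608, 0.801, -0.0, -0.0, 0.003]
```

Call:
apply_moves:
  rows:
    - [-0.2,-0.2,0,0,0,0]
    - [-0.38,-0.38,0,0,0,0]
    - [-0.56,-0.56,0,0,0,0]
    - [-0.606,-0.608,0.1,0,0,0]
    - [-0.606,-0.608,0.18,0,0,0]

```text
clock: 6.3
tcp_pos: [0.5662, -0.2975, 0.2965]
orientation: [-0.232, -3.131, 0.002]
contact_force: [-0.2, 0.3, -0.2]
grip_width: -0.0
gripper_force: 0.0
```

```bash
python3 - <<'E'
from p import *
w=r.grab_frame('wrist');save(w,'w1.png');o=r.get_obs();print(inv(o['tcp_pos']))
s=r.grab_frame('scene');L=r.landmark_of(s,'board_rail');print(L[:1])
rows(S(.045,-.05,.33),S(.045,-.05,.20),S(.04,-.05,.175))
E
```

```text
[ 0.0488 -0.051   0.3258]
[{'point': [191.7, 240.2], 'conf': 0.55}]
[0.017, 0.001, -0.003, 0.0, -0.002, 0.002]
[0.016, 0.001, 0.517, 0.0, -0.002, 0.002]
[0.036, 0.001, 0.617, 0.0, -0.002, 0.002]
```

View pics/w1.png

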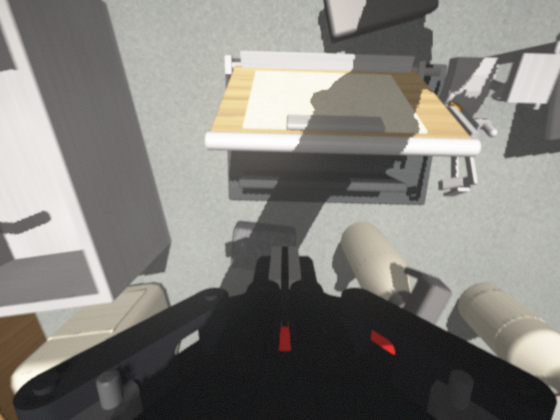

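The wrist view shows the fingers (285,260) behind the rail (340,145), clear of the bottle (370,260).

Call:
apply_moves:
  rows:
    - [0.016,0,0.2,0,0,0]
    - [0.016,0,0.4,0,0,0]
    - [0.03,0,0.6,0,0,0]
    - [0.036,0,0.617,0,0,0]
    - [0.036,0,0.617,0,0,0]

```text
clock: 7.08
tcp_pos: [0.558, -0.295, 0.1464]
orientation: [0.228, 3.131, -0.001]
contact_force: [-0.6, -1.0, 0.1]
grip_width: 0.0002
gripper_force: 0.0
```

```bash
cat > b.py <<'E'
from p import *
import sys
def B(t,dz=-.028,dx=.019): return S(-.09+.19*np.cos(t)+dx,-.05,.035+.19*np.sin(t)+dz)
if __name__=='__main__':
    o=r.get_obs();print(inv(o['tcp_pos']),o['contact_force'].round(1),o['clock'])
    rows(*[B(float(t)) for t in sys.argv[1:]])
E
python3 b.py 1.09 1.15 1.2 1.25 1.3 1.35 1.4
```

```text
[ 0.0421 -0.0513  0.1784] [-0.6 -1.   0.1] 7.075
[0.101, 0.006, 0.012, -0.0, 0.002, 0.002]
[0.142, 0.006, -0.008, -0.0, 0.002, 0.002]
[0.177, 0.006, -0.023, -0.0, 0.002, 0.002]
[0.212, 0.006, -0.036, -0.0, 0.002, 0.002]
[0.249, 0.006, -0.047, -0.0, 0.002, 0.002]
[0.286, 0.006, -0.057, -0.0, 0.002, 0.002]
[0.323, 0.006, -0.064, -0.0, 0.002, 0.002]
```

Call:
apply_moves:
  rows:
    - [0.06,0,0.012,0,0,0]
    - [0.101,0,0.0,0,0,0]
    - [0.15,0,-0.012,0,0,0]
    - [0.2,0,-0.032,0,0,0]
    - [0.25,0,-0.047,0,0,0]

```text
clock: 7.7
tcp_pos: [0.4967, -0.286, 0.1584]
orientation: [0.228, 3.128, -0.002]
contact_force: [6.8, -0.1, 3.9]
grip_width: 0.0001
gripper_force: 2.7
```

```bash
python3 b.py 1.35 1.4 1.43 1.46; python3 - <<'E'
from p import *
F=[r.grab_frame('scene'),r.grab_frame('top')];rs=[]
for f in F:
    L=r.landmark_of(f,'board_rail');print(L[:1]); rs+= [ray(f,L[0]['point'])] if L else []
if len(rs)==2:x,e=tri(rs);q=inv(x)-[0,0,.032];print(q,e,np.arctan2(q[2]-.035,q[0]+.09))
save(F[0],'s5.png')
E
```

```text
[-0.0199 -0.0515  0.1904] [ 6.8 -0.1  3.9] 7.7
[0.038, 0.006, -0.008, -0.0, 0.003, 0.002]
[0.075, 0.006, -0.016, -0.0, 0.003, 0.002]
[0.098, 0.006, -0.02, -0.0, 0.003, 0.002]
[0.12, 0.006, -0.023, -0.0, 0.003, 0.002]
[{'point': [178.0, 222.5], 'conf': 0.9}]
[{'point': [392.4, 231.7], 'conf': 0.73}]
[-0.0384 -0.0028  0.2245] 0.00024026478285991073 1.3049461889339011
```

Call:
apply_moves:
  rows:
    - [0.04,0,-0.008,0,0,0]
    - [0.075,0,-0.016,0,0,0]
    - [0.098,0,-0.02,0,0,0]
    - [0.105,0,-0.021,0,0,0]
    - [0.105,0,-0.021,0,0,0]

```text
clock: 8.52
tcp_pos: [0.4683, -0.2815, 0.1608]
orientation: [-0.229, -3.132, -0.0]
contact_force: [0.7, -0.1, 0.4]
grip_width: -0.0006
gripper_force: 0.2
```

```bash
cat > m.py <<'E'
from p import *
F=[r.grab_frame('scene'),r.grab_frame('top')];rs=[]
for f in F:
    L=r.landmark_of(f,'board_rail');print(L[:1]); rs+= [ray(f,L[0]['point'])] if L else []
if len(rs)==2:x,e=tri(rs);q=inv(x)-[0,0,.032];print(q,e,np.arctan2(q[2]-.035,q[0]+.09))
E
python3 m.py; python3 b.py 1.46 1.43 1.35 1.25
```

```text
[{'point': [171.0, 214.9], 'conf': 0.95}]
[{'point': [387.8, 245.6], 'conf': 0.79}]
[-0.068   0.0015  0.2212] 0.0005491146522955619 1.4531890467175175
[-0.048  -0.0513  0.193 ] [0.2 0.2 0.4] 8.725
[0.008, 0.005, -0.011, -0.0, -0.0, 0.002]
[-0.015, 0.005, -0.009, -0.0, -0.0, 0.002]
[-0.075, 0.005, 0.002, -0.0, -0.0, 0.002]
[-0.148, 0.005, 0.023, -0.0, -0.0, 0.002]
```

```bash
python3 b.py 1.4 1.3 1.2 1.1 1.0 .9
```

```text
[-0.048  -0.0513  0.193 ] [0.2 0.2 0.4] 8.725
[-0.037, 0.005, -0.005, -0.0, -0.0, 0.002]
[-0.111, 0.005, 0.012, -0.0, -0.0, 0.002]
[-0.184, 0.005, 0.035, -0.0, -0.0, 0.002]
[-0.253, 0.005, 0.066, -0.0, -0.0, 0.002]
[-0.319, 0.004, 0.104, -0.0, -0.0, 0.002]
[-0.381, 0.004, 0.148, -0.0, -0.0, 0.002]
```

Call:
apply_moves:
  rows:
    - [-0.037,0,0.0,0,0,0]
    - [-0.085,0,0.01,0,0,0]
    - [-0.14,0,0.022,0,0,0]
    - [-0.2,0,0.043,0,0,0]
    - [-0.253,0,0.066,0,0,0]

```text
clock: 9.35
tcp_pos: [0.5329, -0.2909, 0.1441]
orientation: [0.228, 3.133, -0.0]
contact_force: [1.0, -0.6, -1.8]
grip_width: 0.0003
gripper_force: 0.8
```

```bash
python3 m.py; python3 b.py 1.1 1.0 .9 .8 .7 .6 
```

```text
[{'point': [190.3, 242.0], 'conf': 0.56}]
[{'point': [390.4, 213.6], 'conf': 0.57}]
[-0.0014 -0.0014  0.1987] 0.0024488823369075534 1.074708179526407
[ 0.0161 -0.0507  0.1764] [2.7 1.8 1. ] 9.55
[0.004, 0.003, 0.0, 0.0, 0.0, 0.002]
[-0.062, 0.003, 0.038, 0.0, 0.0, 0.002]
[-0.124, 0.003, 0.082, 0.0, 0.0, 0.002]
[-0.181, 0.002, 0.133, 0.0, 0.0, 0.002]
[-0.233, 0.002, 0.188, 0.0, 0.0, 0.002]
[-0.279, 0.002, 0.249, 0.0, 0.0, 0.002]
```

Call:
apply_moves:
  rows:
    - [-0.035,0,0.025,0,0,0]
    - [-0.09,0,0.058,0,0,0]
    - [-0.135,0,0.095,0,0,0]
    - [-0.181,0,0.138,0,0,0]
    - [-0.22,0,0.18,0,0,0]

```text
clock: 10.18
tcp_pos: [0.5866, -0.299, 0.0985]
orientation: [-0.229, -3.133, 0.0]
contact_force: [2.4, -1.5, -2.3]
grip_width: 0.0001
gripper_force: 1.4
```

```bash
python3 m.py; python3 b.py .8 .7 .6 .5 .42 .38 
```

```text
[{'point': [210.4, 272.4], 'conf': 0.84}]
[{'point': [388.4, 189.9], 'conf': 0.81}]
[0.0527 0.0007 0.1562] 0.0031697406528069655 0.7041074453456417
[ 0.0706 -0.0508  0.1308] [ 3.9 -1.2 -1.6] 10.375
[0.037, 0.003, -0.05, 0.0, -0.0, 0.002]
[-0.015, 0.003, 0.006, 0.0, -0.0, 0.002]
[-0.061, 0.003, 0.066, 0.0, -0.0, 0.002]
[-0.101, 0.003, 0.131, 0.0, -0.0, 0.002]
[-0.128, 0.003, 0.185, 0.0, -0.0, 0.002]
[-0.14, 0.003, 0.213, 0.0, -0.0, 0.002]
```

Call:
apply_moves:
  rows:
    - [-0.03,0,0.03,0,0,0]
    - [-0.061,0,0.066,0,0,0]
    - [-0.09,0,0.11,0,0,0]
    - [-0.115,0,0.155,0,0,0]
    - [-0.132,0,0.19,0,0,0]

```text
clock: 11.0
tcp_pos: [0.6181, -0.3033, 0.0509]
orientation: [-0.229, -3.131, -0.001]
contact_force: [-0.5, 0.4, 0.2]
grip_width: -0.0
gripper_force: 0.0
```

Call:
apply_moves:
  rows:
    - [-0.01,0,0.02,0,0,0]
    - [-0.03,0,0.03,0,0,0]
    - [-0.03,0,0.03,0,0,0]
    - [-0.03,0,0.03,0,0,0]

```text
clock: 11.5
tcp_pos: [0.626, -0.3049, 0.045]
orientation: [0.229, 3.133, -0.0]
contact_force: [0.2, 0.2, 0.4]
grip_width: 0.0001
gripper_force: 0.0
```

```bash
python3 m.py; python3 b.py .4 .5 .6 .7 .8 .85 .9 
```

```text
[]
[{'point': [386.8, 181.5], 'conf': 0.56}]
[ 0.1107 -0.051   0.0769] [ 0.2  0.2 -0. ] 11.7
[0.027, 0.004, -0.016, 0.0, 0.0, 0.002]
[0.06, 0.004, -0.085, 0.0, 0.0, 0.002]
[0.1, 0.004, -0.149, 0.0, 0.0, 0.002]
[0.146, 0.004, -0.21, 0.0, 0.0, 0.002]
[0.197, 0.004, -0.265, 0.0, 0.0, 0.002]
[0.225, 0.004, -0.291, 0.0, 0.0, 0.002]
[0.254, 0.004, -0.316, 0.0, 0.0, 0.002]
```

```bash
python3 - <<'E'
from p import *
f=r.grab_frame('top');L=r.landmark_of(f,'board_rail');print(L[:1],[ (inv(onz(f,L[0]['point'],z))) for z in(.109,.13)] if L else 0)
for t in(.4,.5,.6,.7):
  print(t,proj(f,[*S(-.09+.19*np.cos(t),0,0)[:2],.035+.19*np.sin(t)]))
s=r.grab_frame('scene');save(s,'s6.png')
cv2.imwrite('pics/s6c.png',cv2.resize(cv2.imread('pics/s6.png')[150:400,80:380],None,fx=2.4,fy=2.4))
E
```

```text
[{'point': [180.6, 148.7], 'conf': 0.62}] [array([0.0869, 0.4727, 0.141 ]), array([0.0834, 0.4684, 0.162 ])]
0.4 [[387.35150302 179.17799291]]
0.5 [[388.41984882 181.80423269]]
0.6 [[389.33634469 185.30718128]]
0.7 [[390.08308299 189.68087462]]
```

View pics/s6c.png

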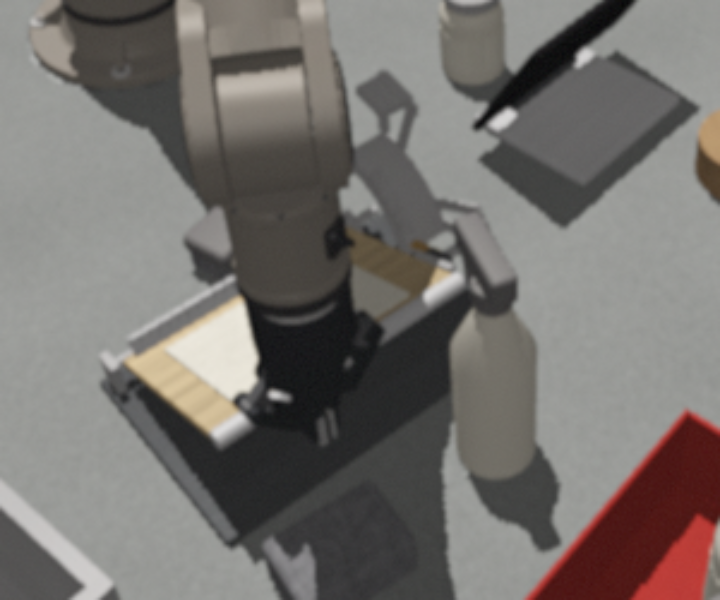

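```bash
python3 - <<'E'
from p import *
s=r.grab_frame('scene')
for t in(.4,.5,.6):
  print(t,[((proj(s,[*S(-.09+.19*np.cos(t),y,0)[:2],.035+.19*np.sin(t)])[0]-[80,150])*2.4).round(0) for y in(-.12,.12)])
E
python3 b.py .4 .5 .6 .7 .8 .84 .86 .88
```

```text
0.4 [array([220., 442.]), array([460., 278.])]
0.5 [array([211., 422.]), array([453., 259.])]
0.6 [array([200., 401.]), array([444., 239.])]
[ 0.1107 -0.0509  0.0768] [-0.4  0.3  0.5] 11.9
[0.027, 0.004, -0.017, 0.0, 0.0, 0.002]
[0.06, 0.004, -0.085, 0.0, 0.0, 0.002]
[0.1, 0.004, -0.15, 0.0, 0.0, 0.002]
[0.146, 0.004, -0.211, 0.0, 0.0, 0.002]
[0.197, 0.004, -0.266, 0.0, 0.0, 0.002]
[0.22, 0.004, -0.287, 0.0, 0.0, 0.002]
[0.231, 0.004, -0.297, 0.0, 0.0, 0.002]
[0.243, 0.004, -0.307, 0.0, 0.0, 0.002]
```

Call:
apply_moves:
  rows:
    - [0.03,0,-0.017,0,0,0]
    - [0.06,0,-0.085,0,0,0]
    - [0.1,0,-0.15,0,0,0]
    - [0.146,0,-0.211,0,0,0]
    - [0.19,0,-0.26,0,0,0]

```text
clock: 12.52
tcp_pos: [0.5817, -0.2974, 0.1128]
orientation: [0.227, 3.126, -0.0]
contact_force: [8.0, 1.5, -0.0]
grip_width: -0.0003
gripper_force: 4.1
```

```bash
python3 m.py; python3 b.py .8 .84 .86 .88 .9 
```

```text
[{'point': [208.7, 267.1], 'conf': 0.8}]
[{'point': [390.2, 195.3], 'conf': 0.72}]
[ 4.290e-02 -1.000e-04  1.632e-01] 0.0007978448169184663 0.767399341277691
[ 0.0661 -0.0508  0.1446] [8.2 0.1 2.3] 12.725
[0.019, 0.003, 0.005, -0.0, 0.005, 0.002]
[0.041, 0.003, -0.016, -0.0, 0.005, 0.002]
[0.052, 0.003, -0.026, -0.0, 0.005, 0.002]
[0.064, 0.003, -0.036, -0.0, 0.005, 0.002]
[0.076, 0.004, -0.045, -0.0, 0.005, 0.002]
```

Call:
apply_moves:
  rows:
    - [0.02,0,0,0,0,0]
    - [0.04,0,-0.016,0,0,0]
    - [0.055,0,-0.028,0,0,0]
    - [0.066,0,-0.037,0,0,0]
    - [0.066,0,-0.037,0,0,0]

```text
clock: 13.35
tcp_pos: [0.5709, -0.2962, 0.1246]
orientation: [0.224, 3.117, -0.004]
contact_force: [14.3, 0.3, 11.4]
grip_width: 0.0002
gripper_force: 7.3
```

```bash
python3 m.py; python3 b.py .88 .83 .78 .7 
```

```text
[{'point': [203.5, 263.9], 'conf': 0.57}]
[{'point': [391.0, 197.6], 'conf': 0.65}]
[ 0.0361 -0.0033  0.1693] 0.001642968514319696 0.8168777762260706
[ 0.0551 -0.0506  0.1565] [14.9  0.2 12.5] 13.55
[0.02, 0.003, 0.012, -0.001, 0.011, 0.003]
[-0.008, 0.003, 0.037, -0.001, 0.011, 0.003]
[-0.035, 0.002, 0.064, -0.001, 0.011, 0.003]
[-0.075, 0.002, 0.11, -0.001, 0.011, 0.003]
```

Call:
apply_moves:
  rows:
    - [0.01,0,-0.012,0,0,0]
    - [0.02,0,-0.024,0,0,0]
    - [0.028,0,-0.034,0,0,0]
    - [0.028,0,-0.034,0,0,0]

```text
clock: 14.05
tcp_pos: [0.5627, -0.2947, 0.1323]
orientation: [0.225, 3.119, -0.003]
contact_force: [12.9, 1.0, 10.4]
grip_width: -0.0003
gripper_force: 6.4
```

```bash
python3 m.py; python3 b.py .88 .83 .78 .7 
```

```text
[{'point': [199.6, 254.5], 'conf': 0.71}]
[{'point': [392.9, 201.5], 'conf': 0.75}]
[ 0.0266 -0.0038  0.1881] 0.0006871676055224484 0.9199164286202589
[ 0.0467 -0.0504  0.1642] [12.2  1.3 10.7] 14.25
[-0.013, 0.002, 0.043, -0.001, 0.009, 0.003]
[-0.041, 0.001, 0.068, -0.001, 0.009, 0.003]
[-0.068, 0.001, 0.095, -0.001, 0.009, 0.003]
[-0.109, 0.001, 0.141, -0.001, 0.009, 0.003]
```

Call:
apply_moves:
  rows:
    - [-0.02,0,0.015,0,0,0]
    - [-0.045,0,0.035,0,0,0]
    - [-0.07,0,0.055,0,0,0]
    - [-0.09,0,0.06,0,0,0]
    - [-0.12,0,0.06,0,0,0]

```text
clock: 14.88
tcp_pos: [0.5846, -0.299, 0.112]
orientation: [-0.23, -3.131, -0.001]
contact_force: [-0.5, 0.5, -0.2]
grip_width: -0.0
gripper_force: 0.0
```

```bash
python3 m.py; python3 b.py .83 .78 .7 ; python3 -c "
from p import *
rows(S(.1,-.05,.17),S(.1,-.05,.33))"
```

```text
[{'point': [284.8, 301.0], 'conf': 0.35}]
[{'point': [389.3, 200.3], 'conf': 0.67}]
[0.096  0.0401 0.0827] 0.07780549949607483 0.25104149145481175
[ 0.0695 -0.0512  0.1443] [ 0.2 -0.3  0.2] 15.075
[0.049, 0.005, -0.012, -0.0, -0.0, 0.001]
[0.022, 0.005, 0.015, -0.0, -0.0, 0.001]
[-0.019, 0.005, 0.06, -0.0, -0.0, 0.001]
[-0.122, 0.005, -0.103, -0.0, -0.0, 0.001]
[-0.121, 0.004, -0.743, -0.0, -0.0, 0.001]
```

Call:
apply_moves:
  rows:
    - [-0.1,0,0,0,0,0]
    - [-0.1,0,-0.2,0,0,0]
    - [-0.1,0,-0.4,0,0,0]
    - [-0.1,0,-0.6,0,0,0]
    - [-0.1,0,-0.75,0,0,0]

```text
clock: 15.7
tcp_pos: [0.61, -0.3029, 0.3025]
orientation: [0.23, 3.131, -0.001]
contact_force: [0.6, -0.3, -0.3]
grip_width: 0.0001
gripper_force: 0.0
```

```bash
python3 -c "
from h import *
print(r.get_obs()['tcp_pos'])
rows((.45,-.1,.33,175),(.45,.1,.33,178))"
```

```text
[ 0.6100051  -0.30293275  0.30249195]
[0.751, 0.71, -0.112, -0.0, 0.001, -0.038]
[0.868, 1.501, -0.112, -0.0, 0.001, -0.071]
```

Call:
apply_moves:
  rows:
    - [0.2,0.15,-0.11,0,0,-0.03]
    - [0.4,0.3,-0.11,0,0,-0.07]
    - [0.6,0.5,-0.11,0,0,-0.07]
    - [0.7,0.7,-0.11,0,0,-0.07]
    - [0.8,0.9,-0.11,0,0,-0.07]

```text
clock: 16.32
tcp_pos: [0.4434, -0.0495, 0.3276]
orientation: [0.058, 3.14, 0.001]
contact_force: [0.9, 1.1, 0.4]
grip_width: 0.0001
gripper_force: 0.0
```

```bash
python3 -c "
from h import *
print(r.get_obs()['tcp_pos'])
rows((.46,.1,.3,178),(.46,.2,.25,178),(.47,.2,.13,178))"
```

```text
[ 0.44340004 -0.0495385   0.32762248]
[-0.044, 0.6, 0.111, 0.001, 0.001, -0.001]
[-0.029, 1.0, 0.311, 0.001, 0.001, -0.001]
[-0.069, 1.001, 0.791, 0.001, 0.001, -0.001]
```

Call:
apply_moves:
  rows:
    - [-0.04,0.25,0.1,0,0,0]
    - [-0.04,0.5,0.1,0,0,0]
    - [-0.04,0.75,0.15,0,0,0]
    - [-0.05,0.98,0.2,0,0,0]
    - [-0.06,0.98,0.3,0,0,0]

```text
clock: 16.95
tcp_pos: [0.4684, 0.1991, 0.2524]
orientation: [0.044, 3.14, 0.003]
contact_force: [0.4, -1.6, -0.0]
grip_width: -0.0002
gripper_force: 0.0
```

```bash
python3 -c "
from h import *
print(r.get_obs()['tcp_pos'])
rows((.47,.2,.13,178),(.50,.2,.13,178),(.52,.2,.127,178),(.547,.2,.109,178))"
```

```text
[0.46841173 0.19911178 0.25235878]
[-0.006, 0.003, 0.489, 0.001, 0.001, 0.004]
[-0.126, 0.006, 0.49, 0.001, 0.001, 0.004]
[-0.206, 0.008, 0.502, 0.001, 0.001, 0.004]
[-0.313, 0.011, 0.574, 0.001, 0.001, 0.004]
```

Call:
apply_moves:
  rows:
    - [0,0,0.25,0,0,0]
    - [-0.01,0,0.48,0,0,0]
    - [-0.1,0,0.485,0,0,0]
    - [-0.18,0,0.495,0,0,0]
    - [-0.2,0,0.5,0,0,0]

```text
clock: 17.58
tcp_pos: [0.5196, 0.1911, 0.1273]
orientation: [0.059, 3.141, -0.001]
contact_force: [0.7, 0.2, 0.2]
grip_width: 0.0004
gripper_force: 0.0
```

Call:
apply_moves:
  rows:
    - [-0.04,0,0.025,0,0,0]
    - [-0.08,0,0.05,0,0,0]
    - [-0.108,0,0.073,0,0,0]
    - [-0.108,0,0.073,0,0,0]

```text
clock: 18.08
tcp_pos: [0.5459, 0.1907, 0.1084]
orientation: [-0.057, -3.141, 0.001]
contact_force: [-0.2, -0.3, 0.3]
grip_width: 0.0001
gripper_force: 0.0
```

```bash
python3 fit.py; python3 -c "
from h import *
o=r.get_obs();print(o['tcp_pos'],o['contact_force'])"
```

```text
0.87 [278.2, 138.3, 95.0, 66.5] 791
0.62 [190.5, 189.9, 56.6, 55.0] 2379
[ 0.461  0.2   -0.049  0.867] 1.615279215057336
[np.float64(3.026), np.float64(2.035), np.float64(1.86), np.float64(2.846), np.float64(3.606)]
0 [ 0.194 -0.05   0.841] 0.2684068317592524
1 [0.094 2.037 1.674] 0.9962037105720809
[0.54548807 0.19093957 0.10909825] [-0.22140607 -0.10101878 -0.120762  ]
```

Call:
apply_moves:
  rows:
    - [0.15,0,-0.1,0,0,0]
    - [0.2,0,-0.3,0,0,0]
    - [0.2,0,-0.5,0,0,0]
    - [0.3,0.2,-0.6,0,0,0]
    - [0.4,0.4,-0.6,0,0,0]

```text
clock: 18.9
tcp_pos: [0.4502, 0.2961, 0.2623]
orientation: [0.059, 3.137, 0.007]
contact_force: [0.9, 0.8, -0.5]
grip_width: 0.0
gripper_force: 0.0
```

Call:
apply_moves:
  rows:
    - [0.1,0.2,0,0,0,0]
    - [0.2,0.4,0,0,0,0]
    - [0.3,0.6,0,0,0,0]
    - [0.3,0.8,0,0,0,0]
    - [0.3,0.8,0,0,0,0]

```text
clock: 19.52
tcp_pos: [0.379, 0.5009, 0.2584]
orientation: [-0.047, -3.14, -0.001]
contact_force: [0.8, -0.1, -0.9]
grip_width: 0.0002
gripper_force: 0.0
```

```bash
python3 fit.py; python3 m.py; python3 - <<'E'
from p import *
f=[r.grab_frame(n) for n in('scene','top')]
for t in(.70,.83,.96): print(t,[proj(g,[*S(-.09+.19*np.cos(t),0,0)[:2],.035+.19*np.sin(t)])[0].round(1) for g in f])
save(f[0],'s9.png')
E
```

```text
0.82 [278.2, 139.8, 94.1, 66.6] 853
0.61 [131.7, 188.8, 113.7, 57.4] 5638
[ 0.458  0.201 -0.038  0.854] 0.1992482616518551
[np.float64(1.26), np.float64(0.399), np.float64(0.628), np.float64(1.7), np.float64(2.619)]
0 [ 0.195 -0.043  0.841] 0.18766062110659035
1 [ 0.2   -0.034  0.813] 0.06695671528632738
[{'point': [203.3, 263.7], 'conf': 0.62}]
[{'point': [391.7, 197.7], 'conf': 0.9}]
[ 0.0362 -0.0042  0.1706] 0.0012023190134178468 0.8212880169665815
0.7 [array([212.6, 272.8]), array([390.1, 189.7])]
0.83 [array([206.1, 261.5]), array([390.8, 196.6])]
0.96 [array([199.1, 250.3]), array([391.1, 204.9])]
```

View pics/s9.png

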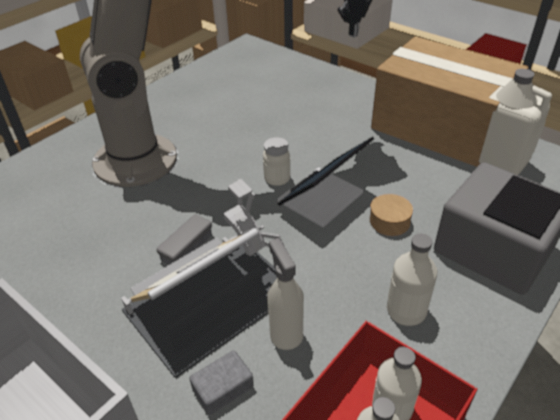

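The board's rail is at about (203,263), slope 0.82 (notch 2), and the tablet is at about 0.84. The bottle, pads, jar and tape are where they were, and the arm is clear.

```bash
python3 -c "
from bench import r
print(r.hand_in())"
```

```text
the job is handed in; nothing more can be done
None
```

I handed the job in without seeing a verdict: by the cameras the board hangs in its second notch (about 0.82 rad), the tablet stands at about 0.84 rad, no bystander looks moved, and the arm touches nothing.

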